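# Turn the drill-bit tray round in its case

### The arm

A 7-joint arm with a two-finger parallel gripper is mounted at the origin on the work surface. World frame = base frame: x ahead of the robot, y to its left, z up, the work surface at z = 0. Lengths are in mm, angles in rad, forces in N, time in s.
With the tool pointing down it reaches from about 425 to 950 mm from the base axis. Payload 4.7 kg.
Tool frame: the origin (TCP) lies midway between the tips of the shut fingers; the grasp point (between the pads) lies 19 mm behind it; z points along the fingers, y is the line along which they close (so a half turn about z gives the same grasp; the last joint's range is limited). The gripper opens to 87 mm and grips with 3 to 60 N. Pads are 19 mm wide; open, the fingers measure 117 mm over their backs; the gripper's body (75 mm by 190 mm) begins 51 mm behind the grasp point.
Start: joints at [1.263, 0.469, -0.049, 1.532, 0.024, 1.141, -0.082], TCP at [185.808, -648.941, 222.573] pointing down, gripper open.
Joint ranges: [-2.59, 2.59], [-0.33, 1.99], [-1.39, 1.29], [0.1, 2.45], [-1.04, 4.18], [0.21, 1.99], [-2.66, 2.66]. Speed limits (rad/s): [2.57, 2.57, 3.14, 3.14, 3.14, 3.14, 3.14].

### API

Orientations are given as a unit quaternion [w, x, y, z].
In Python, from station import env gives the robot as it stands. The module is installed in compiled form; this text tells all that it offers.
- The arm moves only by the tool carry_out, never from a script. Its argument "plan" is one flat list of numbers, 4 for each row, row after row: the shift along the tool's x, y, z in m, then the turn about the tool's z in rad. In form: [tx, ty, tz, turn, tx, ty, tz, turn, ...]. A call has 1 to 20 rows; each row is the pose to reach, as a shift and turn from the pose commanded when the call began, along the tool's axes at that moment; what a row does not reach only later rows make up. A row lasts 1/12 s, in which the tool goes at most 41.7 mm and 7.16 degrees, less where a joint would pass 70% of its speed; a pose out of reach is approached as far as the arm can. A call with a gripper value outside its range is refused whole. "fingers" is the opening in per cent of the stroke, from 0 (shut) to 100 (fully open), set as the call begins (left out, the last holds). The fingers move at their own pace and stop on an object; "grip_force" is the grip in N (left out, the last holds). Time passes only in rows, so rows that repeat a pose let the fingers close. It gives the time, the measured TCP pose, the force, the opening and the grip force at its end, in the units of the state.
- env.sense(): the state, without advancing time (a new reading comes with each control period).
- env.grab_frame(name): name is "scene" or "top" or "wrist"; returns the picture (384x512x3 uint8, red, green, blue); there is no depth.
- env.camera_model(name): a dict with "camera_matrix" (3x3 intrinsics, pixels), "cam_to_world" (4x4, takes a point from camera to world coordinates). Camera axes: x right, y down, z forward; pixel columns grow to the right and rows downward; lengths in mm; the calibration is good to about 2 mm. The wrist camera is an equidistant fisheye: a pixel r from the principal point sees the ray r / f radians off the axis. A picture is of the moment at which its call begins: read the wrist's pose just before it. camera_model takes no time and is no camera call; for the wrist camera it gives the pose at the moment of the call.
- env.finish_job(): hands the job in; it is judged then, once.
Trained networks look in the newest picture that a camera, given by its name, has taken for a name from the list of things; names that differ only in an ending like _2 or _b are one class to them, and where a whole thing is asked for, a point or a joint stands for the part that bears it (a point fixed in the world has none). Each returns a list of dicts, best first, with "confidence" (0 to 1); they miss things now and then, are a little off and sometimes report something else, mostly with a low value. They report only what shows in the picture. A call takes as long as a camera call. They do not tell look-alikes from the thing itself.
- env.recognise(camera, query): "location" ([column, row] as shares, 0 to 1, of the picture: columns of its width, rows of its height, amid what is visible of it).
The state is a dict: "time": time; "joint_positions": joint angles; "dq": joint speeds; "joint_efforts": joint torques, N m; "tool_pos": TCP position; "orientation": TCP orientation; "contact_force": force on the tool from outside, world axes, zero at the start; "wrist_torque": the same for the moment, N m; "grip_width": opening from 0.0 (shut) to 1.0 (fully open); "grip_force": force on a finger pad.
Only numpy, scipy, OpenCV 4.12 (cv2) and the standard library are available. Lean on these libraries where they do the work, as an engineer would, in place of code of your own. Each camera call takes 0.05 s, during which the arm holds its last target. There are 200 camera calls.

### The job

One of the two drill-bit cases on the bench was put away the wrong way round, so the blunt end of its tray sticks out of the sleeve. Slide that tray right out, turn it end for end and slide it back fully home, so that only its pull tab shows, as on the other case. Keep the tray right side up all the while so no bits spill, and leave the other case and everything else on the bench where it is.

Things in the scene. Friction and masses are not known exactly. Their poses are not given: they have to be found in the camera images.
- sleeve_a: Sleeve of the wrong case: grey sheet metal, screwed to the bench, 92 long (x) x 53.5 wide (y) x 33.5 mm high; inside 48.5 wide x 29 high, floor 2 mm. Flat side flanges 14 mm wide, 2 mm high, back from the mouth. Open only at its -x end (mouth at x = -46 mm, roughly towards the robot); inner face of the shut far end at x = +43.5 mm. Origin: centre of its underside, on the bench; z up.
- tray_a: The tray to turn: black plastic, body 88 long (x) x 44 wide (y) x 24 mm high, 0.11-0.24 kg, drill bits clipped in. A pull tab 30 long, 14 wide, 16 mm high (2 to 18 mm above the underside) stands out of the middle of its -x end; the +x end is blunt. Origin: centre of the body's underside; z up. Starts in sleeve_a tab inwards, blunt end 30-38 mm out of the mouth; slides freely.
- tray_a_tab (a point): Centre of the tip of tray_a's pull tab, 74 mm to -x of tray_a's origin, 10 mm above its underside. With the tray rightly home the tip is 28.5 mm outside the mouth and the tray's body is 1.5 mm inside it
- tray_a_end (a point): Centre of tray_a's blunt end face, 44 mm to +x of tray_a's origin, 12 mm above its underside. Rightly home it touches the shut far end of sleeve_a
- sleeve_a_mouth (a point): Centre of the mouth opening of sleeve_a, 46 mm to -x of its origin, 16.5 mm above the bench
- sleeve_b: Sleeve of the other case, the same in every way, also screwed down; the two cases may stand either way about, left or right
- tray_b: Tray of the other case, same shape as tray_a, already rightly home in sleeve_b with only its tab showing; leave it
- socket: Bystander: loose steel socket, 22 mm diameter, 32 mm high, standing between the two cases; origin at the centre of its underside
- oil: Bystander: grey oil bottle, 64 mm diameter, 160 mm high, left on the bench
- spray: Bystander: steel spray can, 54 mm diameter, 170 mm high, right on the bench
- mug: Bystander: white mug, 76 mm diameter, 85 mm high, right
- wrench: Bystander: steel wrench lying flat beyond the cases
- driver: Bystander: screwdriver lying on the left, handle to its -x
- filter: Bystander: white oil filter, 68 mm diameter, 65 mm high, right, near
Not all that is in view belongs to the job. What is shaped like the sleeve_a but purple or red is not meant.

How it is judged (in metres and radians):
On the way:
1. the tray is right out of its sleeve (x of each of tray_a_tab, tray_a_end in the frame of sleeve_a below -0.046 m), for 0.1 s.
At the end, for the whole second after the job is handed in: The tray lies at rest, right side up, inside sleeve_a with its blunt end inwards and within 6 mm of the back wall, the tab standing out of the mouth; the other case and the bystanders are where they were (x of tray_a_end in the frame of sleeve_a above 0.0375 m and x of tray_a_tab in the frame of sleeve_a below -0.065 m and y of tray_a_end in the frame of sleeve_a between -0.005 and 0.005 m and z of tray_a in the frame of sleeve_a between -0.002 and 0.009 m and angle between tray_a's own z axis and vertical below 0.12 rad and linear speed of tray_a below 0.01 m/s); the robot touches nothing.
It fails at once if the tray is tipped more than 40 degrees from level (angle between tray_a's own z axis and vertical above 0.7 rad).
It fails at once if the other case's tray is shifted more than 15 mm (distance of tray_b from where it was at the start of the episode above 0.015 m).
It fails at once if a bystander is shifted more than 30 mm (distance of any of socket, oil, spray, mug, wrench, driver, filter from where it was at the start of the episode above 0.03 m).
It also fails if it takes over 72 s, if anything falls off the work surface, if the arm or the gripper's body presses on something with over 40 N, if the wrist force passes 120 N, or if a joint passes its speed limit or range.

## Working session

There is one attempt and no reset: what is moved stays moved. The work goes in short steps, Python scripts to look and compute and a tool call to move; the robot and the scene stay as the last step left them, time stands still between calls to the robot, and variables do not carry over. Pictures are saved under pics/ and viewed, at most 10 in all, crops included, and the job is handed in when it is done.

Besides the shell and the picture viewer there is one more tool, called after "Emit:" as name(argument=value, ...), one argument or row to a line, values as JSON. carry_out: Moves the arm, as the interface text tells. Its arguments: {"type":"object","properties":{"plan":{"type":"array","items":{"type":"number"}},"fingers":{"type":"number"},"grip_force":{"type":"number"}},"required":["plan"]}

```bash
mkdir -p pics; python3 - <<'E'
from station import env
import cv2,numpy as np
s=env.sense();print(s['time'],s['tool_pos'],s['orientation'])
for n in("scene","top"):
    f=env.grab_frame(n);cv2.imwrite(f"pics/{n}0.png",f[:,:,::-1])
    m=env.camera_model(n);print(n,np.round(m['camera_matrix'],1).tolist(),np.round(m['cam_to_world'],4).tolist())
    for q in("sleeve_a","tray_a","tray_a_tab","tray_a_end","sleeve_a_mouth","socket"):
        print(q,[(np.round(np.array(d['location'])*[512,384],1).tolist(),round(d['confidence'],2)) for d in env.recognise(n,q)])
E
```

```text
0.0 [ 185.59900898 -648.34541424  221.49834347] [-9.73578397e-04  9.90297810e-01  1.38957793e-01 -1.77629784e-04]
scene [[366.5, 0.0, 257.3], [0.0, 366.5, 188.8], [0.0, 0.0, 1.0]] [[-0.1655, 0.572, -0.8033, 1621.9461], [0.9862, 0.0924, -0.1374, 176.5681], [-0.0044, -0.815, -0.5794, 763.7461], [0.0, 0.0, 0.0, 1.0]]
sleeve_a [([335.8, 200.0], 0.96), ([298.1, 203.8], 0.91), ([270.7, 175.7], 0.75), ([226.0, 193.5], 0.62)]
tray_a [([305.8, 189.8], 0.41)]
tray_a_tab [([299.6, 203.4], 0.51)]
tray_a_end [([150.6, 155.2], 0.58), ([301.1, 185.6], 0.42)]
sleeve_a_mouth [([301.1, 203.6], 0.91), ([273.0, 173.7], 0.91), ([337.2, 202.3], 0.62), ([150.6, 155.2], 0.49)]
socket [([146.6, 191.3], 0.67)]
top [[355.2, 0.0, 255.9], [0.0, 355.2, 183.6], [0.0, 0.0, 1.0]] [[-0.0257, -0.9924, 0.1207, 510.9428], [-0.9996, 0.0247, -0.0095, 16.8001], [0.0065, -0.1209, -0.9926, 999.5491], [0.0, 0.0, 0.0, 1.0]]
sleeve_a [([157.3, 191.9], 0.84), ([247.9, 240.5], 0.79), ([292.5, 184.6], 0.6), ([204.6, 180.3], 0.56)]
tray_a [([204.1, 208.4], 0.52)]
tray_a_tab [([198.6, 205.6], 0.65)]
tray_a_end [([201.2, 204.6], 0.66)]
sleeve_a_mouth [([248.1, 236.1], 0.91), ([202.1, 179.1], 0.88)]
socket []
```

```bash
python3 - <<'E'
import cv2
a=cv2.imread('pics/top0.png')
cv2.imwrite('pics/top0b.png',cv2.resize(a,(800,600),interpolation=cv2.INTER_CUBIC))
cv2.imwrite('pics/top0c.png',cv2.resize(a[130:280,120:320],(800,600),interpolation=cv2.INTER_CUBIC))
E
```

```text
(no output)
```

View pics/top0b.png

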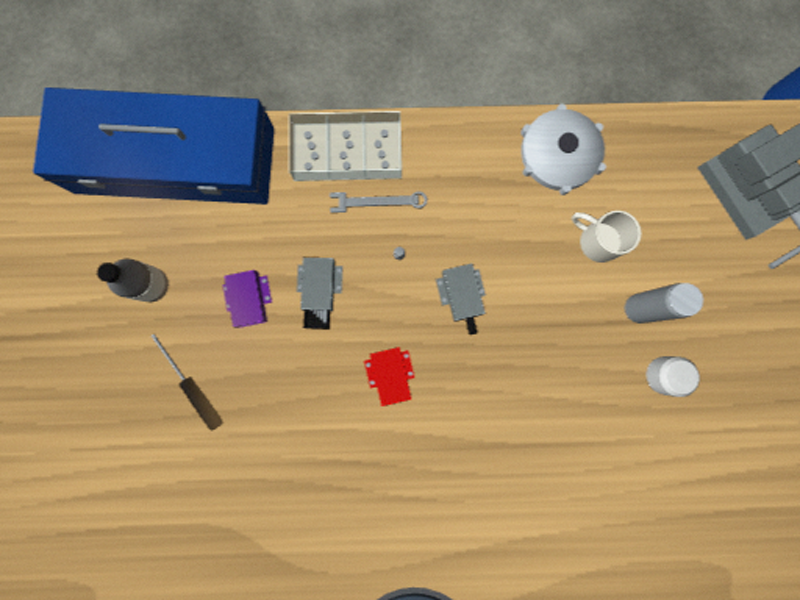

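View pics/top0c.png

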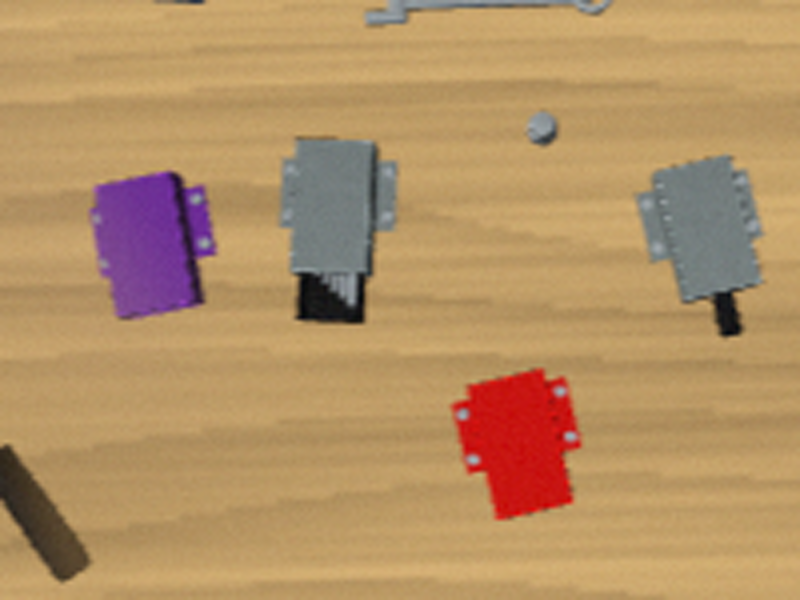

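View pics/scene0.png

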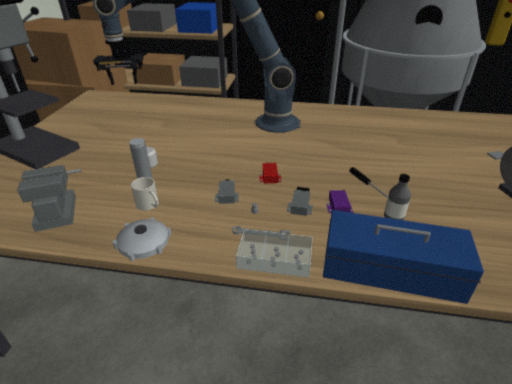

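Top view (top0c crop; full pixels given here). There are four sleeve-shaped things:
- purple at (157,192): ruled out by colour
- red at (248,240): ruled out by colour
- grey at (295,185): only its thin tab shows, so this is sleeve_b
- grey at (204,181): the wide black tray body with bits sticks out at (203,205), so this is sleeve_a, and the enlarged crop confirms it

Next I compute its pose.

```bash
cat > h.py <<'E'
from station import env
import numpy as np, cv2
from scipy.spatial.transform import Rotation as R
def rot(s): q=s['orientation']; return R.from_quat([q[1],q[2],q[3],q[0]])
def ray(cam,px,m=None):
    m=m or env.camera_model(cam);K=np.array(m['camera_matrix']);T=np.array(m['cam_to_world'])
    d=(np.array(px,float)-K[:2,2])/[K[0,0],K[1,1]]
    if cam=='wrist':
        r=np.hypot(*d);v=np.array([*(d/r*np.sin(r)),np.cos(r)])
    else: v=np.array([*d,1.])
    return T[:3,3],T[:3,:3]@v
def onplane(cam,px,z,m=None):
    o,v=ray(cam,px,m); return (o+v*(z-o[2])/v[2])
def shift(p,yaw,s=None):
    s=s or env.sense();r=rot(s);x=r.apply([1,0,0]);y0=np.arctan2(x[1],x[0])
    t=r.inv().apply(np.array(p)-s['tool_pos'])
    turn=-((yaw-y0+np.pi)%(2*np.pi)-np.pi)
    print('pos',np.round(s['tool_pos'],1),'yaw',round(y0,4),'q',np.round(s['joint_positions'],2),'t',s['time'],'F',np.round(s['contact_force'],1),'w',round(s['grip_width'],3))
    print('SHIFT m',np.round(t/1000,4),'turn',round(turn,4))
E
python3 - <<'E'
from h import *
c=[onplane('top',np.array(p)/4+[120,130],33.5) for p in[(297,138),(377,142),(371,275),(290,271)]]
c=np.array(c);print(np.round(c,1))
b=np.array([onplane('top',np.array(p)/4+[120,130],26) for p in[(297,320),(364,322)]]);print(np.round(b,1))
print('spray',onplane('top',(690*.64,300*.64),170),'mug',onplane('top',(615*.64,232*.64),85),'sock',onplane('top',(399*.64,252*.64),32))
far=c[:2].mean(0);m=c[2:].mean(0);d=far-m;yaw=np.arctan2(d[1],d[0]);print(m,yaw,np.linalg.norm(d))
shift([*(m-d/np.linalg.norm(d)*20)[:2],240],yaw)
print(env.sense()['contact_force'])
E
```

```text
[[685.5 176.1  33.5]
 [681.3 121.1  33.5]
 [589.6 126.2  33.5]
 [593.8 181.3  33.5]]
[[560.7 178.   26. ]
 [558.2 132.2  26. ]]
spray [ 580.89327763 -427.58045169  170.        ] mug [ 706.0935624  -356.61050078   85.        ] sock [690.64955499   7.56182578  32.        ]
[591.69338322 153.78224984  33.5       ] -0.05624998634341555 91.8682654377863
pos [ 185.8 -649.   222.6] yaw 0.2789 q [ 1.26  0.47 -0.05  1.53  0.02  1.14 -0.08] t 0.7 F [-1.   0.5 -0.5] w 1.001
SHIFT m [ 0.5923 -0.6666 -0.0175] turn 0.3351
[-1.04622001  0.54139519 -0.47633371]
```

Emit:
carry_out(
  plan=[0.406, -0.35, -0.018, 0.15, 0.406, -0.35, -0.018, 0.15, 0.406, -0.35, -0.018, 0.15, 0.406, -0.35, -0.018, 0.15, 0.406, -0.35, -0.018, 0.15, 0.406, -0.35, -0.018, 0.15, 0.406, -0.35, -0.018, 0.15, 0.406, -0.35, -0.018, 0.15, 0.406, -0.35, -0.018, 0.15, 0.406, -0.35, -0.018, 0.15, 0.406, -0.35, -0.018, 0.15, 0.406, -0.35, -0.018, 0.15, 0.406, -0.35, -0.018, 0.15, 0.55, -0.667, -0.018, 0.335, 0.55, -0.667, -0.018, 0.335, 0.55, -0.667, -0.018, 0.335, 0.55, -0.667, -0.018, 0.335, 0.55, -0.667, -0.018, 0.335, 0.55, -0.667, -0.018, 0.335, 0.55, -0.667, -0.018, 0.335],
  fingers=100,
)

```text
time: 2.37
tool_pos: [522.1, 85.5, 241.0]
orientation: [0.0, 1.0, -0.028, 0.001]
contact_force: [0.9, -0.1, 0.3]
grip_width: 1.002
grip_force: 0.0
```

```bash
python3 - <<'E'
from h import *
shift([550,155.5,240],-0.056)
E
```

```text
pos [522.1  85.5 241. ] yaw -0.0565 q [ 0.13  0.25 -0.45  1.84  0.12  1.08 -1.99] t 2.3667 F [ 0.9 -0.1  0.3] w 1.002
SHIFT m [ 0.0239 -0.0715  0.001 ] turn -0.0005
```

Emit:
carry_out(
  plan=[0.024, -0.071, 0.001, 0, 0.024, -0.071, 0.001, 0, 0.024, -0.071, 0.001, 0, 0.024, -0.071, 0.001, 0],
)

```text
time: 2.7
tool_pos: [550.0, 155.6, 239.4]
orientation: [-0.0, 1.0, -0.026, -0.0]
contact_force: [-0.4, -0.5, -0.8]
grip_width: 0.997
grip_force: 0.0
```

```bash
python3 - <<'E'
from h import *
shift([550,155.5,240],-0.056)
m=env.camera_model('wrist');f=env.grab_frame('wrist')
import pickle;pickle.dump(m,open('w1.pkl','wb'))
print(np.round(m['camera_matrix'],1).tolist(),np.round(m['cam_to_world'],3).tolist())
cv2.imwrite('pics/w1.png',f[:,:,::-1])
cv2.imwrite('pics/w1b.png',cv2.resize(f[:,:,::-1],(800,600),interpolation=cv2.INTER_CUBIC))
for q in("sleeve_a","tray_a","tray_a_end","sleeve_a_mouth"):
        print(q,[(np.round(np.array(d['location'])*[512,384],1).tolist(),round(d['confidence'],2)) for d in env.recognise('wrist',q)])
E
```

```text
pos [550.  155.6 239.4] yaw -0.0519 q [ 0.02  0.32 -0.47  1.74  0.16  1.11 -2.12] t 2.7 F [-0.4 -0.5 -0.8] w 0.997
SHIFT m [ 0.      0.0001 -0.0006] turn 0.0041
[[297.3, 0.0, 254.6], [0.0, 297.3, 189.2], [0.0, 0.0, 1.0]] [[-0.051, -0.961, -0.271, 622.93], [-0.999, 0.049, 0.014, 151.67], [-0.0, 0.272, -0.962, 401.869], [0.0, 0.0, 0.0, 1.0]]
sleeve_a [([429.9, 109.5], 0.86), ([343.6, 203.4], 0.78), ([252.6, 95.1], 0.68), ([160.1, 120.9], 0.64)]
tray_a [([252.0, 146.8], 0.88), ([434.8, 154.4], 0.62), ([36.4, 115.8], 0.34)]
tray_a_end [([249.7, 144.4], 0.73), ([428.5, 111.8], 0.32)]
sleeve_a_mouth [([161.2, 116.1], 0.78), ([346.5, 204.7], 0.62), ([254.5, 94.9], 0.58)]
```

View pics/w1b.png

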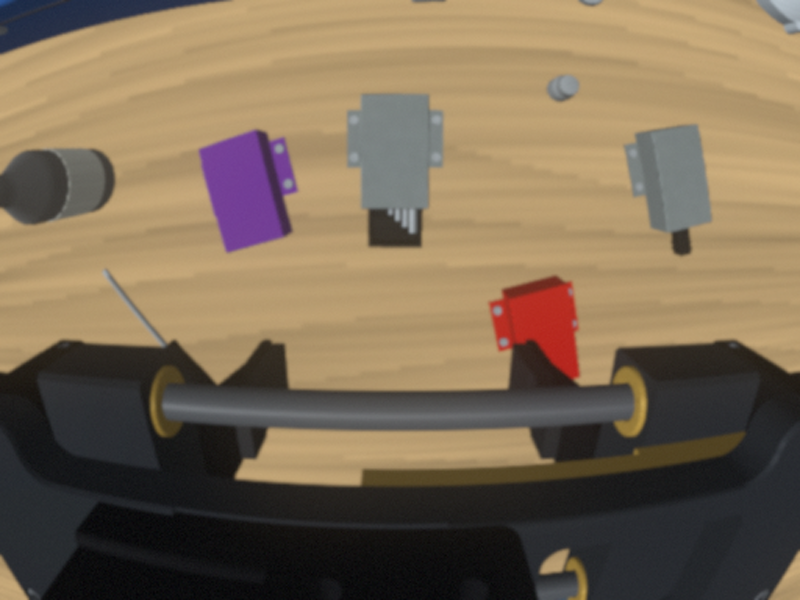

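```bash
python3 - <<'E'
from h import *
import pickle
m=pickle.load(open('w1.pkl','rb'));g=cv2.cvtColor(cv2.imread('pics/w1.png'),cv2.COLOR_BGR2GRAY)
def ref(pts):
    p=np.array(pts,np.float32)*.64
    return cv2.cornerSubPix(g,p.reshape(-1,1,2),(3,3),(-1,-1),(cv2.TERM_CRITERIA_EPS+cv2.TERM_CRITERIA_MAX_ITER,40,.01)).reshape(-1,2),p
for pts,z in(([(361,94),(429,95),(429,209),(361,207)],33.5),([(369,246),(421,247)],26),([(500,300),(571,283),(578,376)],33.5)):
    a,p=ref(pts)
    c=np.array([onplane('wrist',x,z,m) for x in a]);print(np.round(a-p,1).tolist(),np.round(c,1).tolist())
    if len(c)==4:
        f=c[:2].mean(0);mo=c[2:].mean(0);d=f-mo;print('mouth',mo,'yaw',np.arctan2(d[1],d[0]),np.linalg.norm(d),'side yaws',np.arctan2(*(c[0]-c[3])[1::-1]),np.arctan2(*(c[1]-c[2])[1::-1]),np.linalg.norm(c[0]-c[1]))
E
```

```text
[[0.0, 0.0], [0.0, 0.0], [0.0, 0.0], [0.0, 0.0]] [[684.8, 177.6, 33.5], [680.4, 124.4, 33.5], [589.1, 128.8, 33.5], [593.4, 182.5, 33.5]]
mouth [591.24873712 155.62998735  33.5       ] yaw -0.05087276727481527 91.45010484853637 side yaws -0.053970073665608374 -0.04777505460548961 53.355274420175924
[[0.0, 0.0], [0.0, 0.0]] [[560.8, 179.3, 26.0], [558.0, 136.6, 26.0]]
[[0.0, 0.0], [0.0, 0.0], [0.0, 0.0]] [[514.0, 69.2, 33.5], [523.9, 8.0, 33.5], [433.4, -5.5, 33.5]]
```

The wrist picture agrees with the top view. The mouth is near (591,155) with yaw -0.051 rad, and the blunt tray end is at x≈559 (about 32 mm out). At 800-scale the tray end spans pixels (369..421, 246). I descend to grip the exposed body.

Emit:
carry_out(
  plan=[0.0234, -0.0016, 0.05, 0, 0.0234, -0.0016, 0.09, 0, 0.0234, -0.0016, 0.13, 0, 0.0234, -0.0016, 0.17, 0, 0.0234, -0.0016, 0.2, 0, 0.0234, -0.0016, 0.22, 0, 0.0234, -0.0016, 0.23, 0, 0.0234, -0.0016, 0.234, 0, 0.0234, -0.0016, 0.234, 0, 0.0234, -0.0016, 0.234, 0],
)

```text
time: 3.78
tool_pos: [574.9, 153.6, 7.2]
orientation: [-0.0, 1.0, -0.028, 0.002]
contact_force: [0.8, 0.8, 0.5]
grip_width: 0.998
grip_force: 0.0
```

Emit:
carry_out(
  plan=[0, 0, 0, 0, 0, 0, 0, 0, 0, 0, 0, 0, 0, 0, 0, 0, 0, 0, 0, 0, 0, 0, 0, 0, 0, 0, 0, 0, 0, 0, 0, 0],
  fingers=40,
  grip_force=20,
)

```text
time: 4.45
tool_pos: [573.3, 154.8, 5.6]
orientation: [-0.001, 1.0, -0.028, 0.0]
contact_force: [0.2, 1.0, -1.0]
grip_width: 0.505
grip_force: 19.8
```

Gripped at 44 mm, which is the tray body's width. Now I pull it out.

Emit:
carry_out(
  plan=[-0.008, 0, 0, 0, -0.016, 0, 0, 0, -0.024, 0, 0, 0, -0.032, 0, 0, 0, -0.04, 0, 0, 0, -0.05, 0, 0, 0, -0.06, 0, 0, 0, -0.07, 0, 0, 0, -0.08, 0, 0, 0, -0.09, 0, 0, 0, -0.1, 0, 0, 0, -0.11, 0, 0, 0, -0.115, 0, 0, 0, -0.115, 0, 0, 0, -0.115, 0, 0, 0],
)

```text
time: 5.7
tool_pos: [458.9, 160.0, 5.7]
orientation: [-0.0, 1.0, -0.028, 0.0]
contact_force: [-0.2, 0.1, -1.5]
grip_width: 0.507
grip_force: 19.8
```

```bash
python3 - <<'E'
from h import *
shift([500,158,6],-0.051)
f=env.grab_frame('top');cv2.imwrite('pics/t2.png',cv2.resize(f[130:280,120:320,::-1],(800,600),interpolation=cv2.INTER_CUBIC))
E
```

```text
pos [458.9 160.    5.7] yaw -0.0559 q [-0.13  0.51 -0.37  2.13  0.34  0.55 -2.37] t 5.7 F [-0.2  0.1 -1.5] w 0.507
SHIFT m [ 0.0412 -0.0003 -0.0003] turn -0.0049
```

View pics/t2.png

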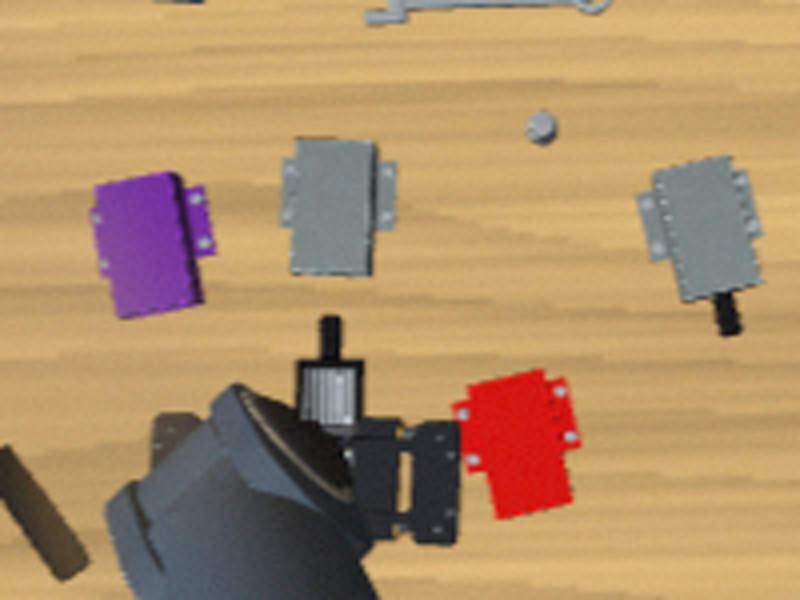

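The tray is right out: its tab tip is at crop (330,318), clear of the mouth edge at row 275. Next I regrip near the tab end of the body, then lift and turn.

Emit:
carry_out(
  plan=[0, 0, 0, 0, 0, 0, 0, 0, 0, 0, 0, 0, 0, 0, 0, 0, 0, 0, 0, 0, 0.02, 0, 0, 0, 0.04, 0, 0, 0, 0.06, 0, 0, 0, 0.06, 0, 0, 0, 0.06, 0, 0, 0],
  fingers=80,
)

```text
time: 6.58
tool_pos: [519.4, 156.3, 5.4]
orientation: [-0.0, 1.0, -0.029, 0.0]
contact_force: [-1.0, -0.1, 0.3]
grip_width: 0.801
grip_force: 0.0
```

Emit:
carry_out(
  plan=[0, 0, 0, 0, 0, 0, 0, 0, 0, 0, 0, 0, 0, 0, 0, 0, 0, 0, 0, 0, 0, 0, 0, 0, 0, 0, 0, 0, 0, 0, 0, 0],
  fingers=30,
  grip_force=40,
)

```text
time: 7.25
tool_pos: [518.3, 156.8, 5.6]
orientation: [-0.0, 1.0, -0.028, -0.0]
contact_force: [-1.4, -0.1, 1.1]
grip_width: 0.501
grip_force: 40.0
```

Emit:
carry_out(
  plan=[-0.01, 0, -0.008, 0, -0.02, 0, -0.016, 0, -0.03, 0, -0.024, 0, -0.04, 0, -0.032, 0, -0.045, 0, -0.04, 0, -0.045, 0, -0.045, 0, -0.045, 0, -0.045, 0],
)

```text
time: 7.83
tool_pos: [474.6, 159.4, 52.2]
orientation: [-0.0, 1.0, -0.028, 0.002]
contact_force: [-0.2, -0.5, -2.7]
grip_width: 0.5
grip_force: 40.0
```

```bash
python3 - <<'E'
from h import *
shift([475,161,50],-0.051)
m=env.camera_model('wrist');f=env.grab_frame('wrist');cv2.imwrite('pics/w2.png',f[:,:,::-1])
f=env.grab_frame('scene');cv2.imwrite('pics/s2.png',f[:,:,::-1])
a=cv2.resize(cv2.imread('pics/w2.png'),(400,300)); b=cv2.resize(f[130:230,230:363,::-1],(400,300),interpolation=cv2.INTER_CUBIC)
cv2.imwrite('pics/c2.png',np.hstack([a,b]))
E
```

```text
pos [474.6 159.4  52.2] yaw -0.0559 q [-0.07  0.45 -0.41  2.08  0.29  0.66 -2.31] t 7.8333 F [-0.2 -0.5 -2.7] w 0.5
SHIFT m [ 0.0004 -0.0016  0.0022] turn -0.0049
```

View pics/c2.png

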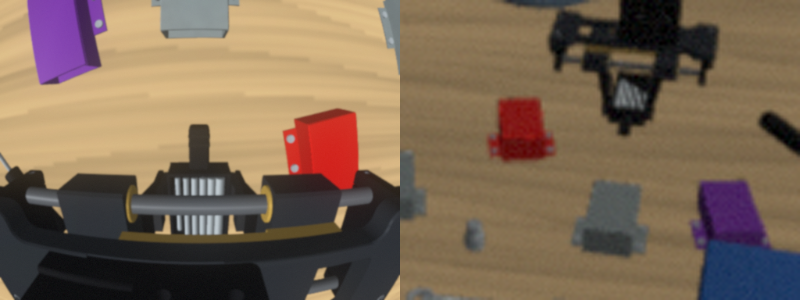

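The tray is held level: in the wrist half of the picture the tab is at (200,145) ahead of the gripper, with the bits facing up. Now I turn it.

Emit:
carry_out(
  plan=[0, 0, 0, -0.06, 0, 0, 0, -0.17, 0, 0, 0, -0.29, 0, 0, 0, -0.41, 0, 0, 0, -0.53, 0, 0, 0, -0.65, 0, 0, 0, -0.77, 0, 0, 0, -0.89, 0, 0, 0, -1.01, 0, 0, 0, -1.13, 0, 0, 0, -1.25, 0, 0, 0, -1.37, 0, 0, 0, -1.49, 0, 0, 0, -1.57],
)

```text
time: 9.1
tool_pos: [473.9, 158.7, 49.9]
orientation: [-0.0, 0.726, 0.688, -0.0]
contact_force: [-0.7, 0.3, -1.9]
grip_width: 0.502
grip_force: 40.0
```

Emit:
carry_out(
  plan=[0, 0, 0, -0.12, 0, 0, 0, -0.24, 0, 0, 0, -0.36, 0, 0, 0, -0.48, 0, 0, 0, -0.6, 0, 0, 0, -0.72, 0, 0, 0, -0.84, 0, 0, 0, -0.96, 0, 0, 0, -1.08, 0, 0, 0, -1.2, 0, 0, 0, -1.32, 0, 0, 0, -1.44, 0, 0, 0, -1.54, 0, 0, 0, -1.575, 0, 0, 0, -1.575, 0, 0, 0, -1.575],
)

```text
time: 10.43
tool_pos: [473.8, 158.7, 50.0]
orientation: [-0.001, 0.028, 1.0, 0.0]
contact_force: [-0.0, 0.5, -1.5]
grip_width: 0.501
grip_force: 40.0
```

```bash
python3 - <<'E'
from h import *
import pickle
shift([475,161,10],-0.051+np.pi)
m=env.camera_model('wrist');f=env.grab_frame('wrist');cv2.imwrite('pics/w3.png',f[:,:,::-1]);pickle.dump(m,open('w3.pkl','wb'))
f=env.grab_frame('top');cv2.imwrite('pics/t3.png',f[:,:,::-1])
cv2.imwrite('pics/t3c.png',cv2.resize(f[150:270,160:320,::-1],(800,600),interpolation=cv2.INTER_CUBIC))
E
```

```text
pos [473.8 158.7  50. ] yaw 3.0866 q [ 0.44  0.74 -1.16  2.05  0.86  0.95  0.32] t 10.4333 F [-0.   0.5 -1.5] w 0.501
SHIFT m [-0.0011  0.0023  0.04  ] turn -0.004
```

View pics/t3c.png

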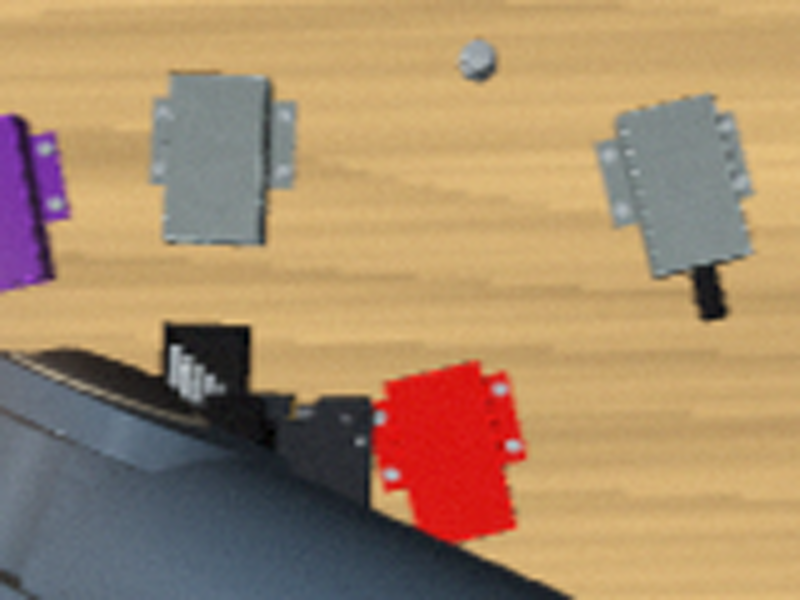

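Turned: the blunt end now faces the mouth (front edge at crop (164..250,324), mouth edge at (164..265,243)). Next I check the lateral offset with the same camera.

```bash
python3 - <<'E'
from h import *
o=np.array([160,150])
P=lambda p,z:onplane('top',np.array(p)/5+o,z)
mouth=(P((163,242),33.5)+P((266,245),33.5))/2; far=(P((169,73),33.5)+P((271,76),33.5))/2
te=(P((164,323),68.4)+P((250,325),68.4))/2
d=far-mouth;yaw=np.arctan2(d[1],d[0]);yaw2=-.051
print(mouth,yaw,te)
for y in(yaw,yaw2):
    n=np.array([-np.sin(y),np.cos(y)]);u=np.array([np.cos(y),np.sin(y)]);print('lat',n@(te-mouth)[:2],'gap',u@(mouth-te)[:2], 'tcp lat vs wrist/top mouth',n@(np.array([473.8,158.7])-[591.25,155.6]),n@(np.array([473.8,158.7])-mouth[:2]))
E
```

```text
[590.44587262 153.04151418  33.5       ] -0.0400836368243375 [545.54297373 152.35306067  68.4       ]
lat -2.4872900666956412 gap 44.83924269300971 tcp lat vs wrist/top mouth -1.6090526197173287 0.9796018396651135
lat -2.976613602883251 gap 44.809419418439674 tcp lat vs wrist/top mouth -2.891384370584853 -0.295232417737897
```

Emit:
carry_out(
  plan=[0, 0.0027, 0.01, -0.004, 0, 0.0027, 0.02, -0.004, -0.005, 0.0027, 0.03, -0.004, -0.01, 0.0027, 0.037, -0.004, -0.015, 0.0027, 0.04, -0.004, -0.02, 0.0027, 0.04, -0.004, -0.025, 0.0027, 0.04, -0.004, -0.03, 0.0027, 0.04, -0.004, -0.03, 0.0027, 0.04, -0.004, -0.03, 0.0027, 0.04, -0.004],
)

```text
time: 11.37
tool_pos: [504.3, 160.2, 10.9]
orientation: [0.0, 0.025, 1.0, 0.0]
contact_force: [-0.4, 0.5, -1.7]
grip_width: 0.501
grip_force: 40.0
```

```bash
python3 - <<'E'
from h import *
shift([510,159.6,10],-0.051+np.pi)
f=env.grab_frame('top');cv2.imwrite('pics/t4.png',f[:,:,::-1])
g=env.grab_frame('scene')
cv2.imwrite('pics/c4.png',np.hstack([cv2.resize(f[165:240,180:255,::-1],(400,400),interpolation=cv2.INTER_CUBIC),cv2.resize(g[160:220,265:325,::-1],(400,400),interpolation=cv2.INTER_CUBIC)]))
E
```

```text
pos [504.3 160.2  10.9] yaw 3.0921 q [ 0.39  0.82 -1.08  2.01  0.94  0.93  0.32] t 11.3667 F [-0.4  0.5 -1.7] w 0.501
SHIFT m [-0.0058 -0.0004  0.0009] turn 0.0015
```

View pics/c4.png

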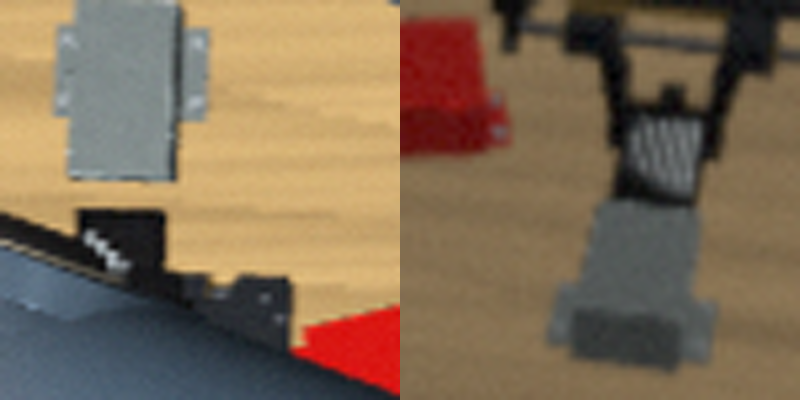

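The front edge (left half, pixels 78..165 at row 211) is centred on the mouth (67..177 at row 180) to within about 0.5 mm. I slide it in.

Emit:
carry_out(
  plan=[-0.006, 0, 0.001, 0, -0.012, 0, 0.001, 0, -0.016, 0, 0.001, 0, -0.02, 0, 0.001, 0, -0.024, 0, 0.001, 0, -0.028, 0, 0.001, 0, -0.032, 0, 0.001, 0, -0.036, 0, 0.001, 0, -0.036, 0, 0.001, 0],
)

```text
time: 12.22
tool_pos: [540.8, 158.3, 9.6]
orientation: [0.0, 0.025, 1.0, 0.0]
contact_force: [0.1, 0.5, -2.0]
grip_width: 0.503
grip_force: 40.0
```

Emit:
carry_out(
  plan=[-0.005, 0, 0, 0, -0.01, 0, 0, 0, -0.015, 0, 0, 0, -0.02, 0, 0, 0, -0.025, 0, 0, 0, -0.03, 0, 0, 0, -0.034, 0, 0, 0, -0.036, 0, 0, 0, -0.036, 0, 0, 0],
)

```text
time: 12.97
tool_pos: [576.2, 156.6, 9.5]
orientation: [0.0, 0.025, 1.0, 0.0]
contact_force: [-0.5, 0.1, -1.4]
grip_width: 0.502
grip_force: 40.0
```

Emit:
carry_out(
  plan=[0, 0, 0.002, 0, 0, 0, 0.002, 0, 0, 0, 0.002, 0, 0, 0, 0.002, 0, 0, 0, 0.002, 0, 0.01, 0, 0.003, 0, 0.02, 0, 0.003, 0, 0.03, 0, 0.003, 0, 0.034, 0, 0.003, 0, 0.034, 0, 0.003, 0],
  fingers=75,
)

```text
time: 13.8
tool_pos: [540.0, 158.4, 6.6]
orientation: [-0.0, 0.023, 1.0, -0.0]
contact_force: [-0.2, -0.0, 0.2]
grip_width: 0.753
grip_force: 0.0
```

Emit:
carry_out(
  plan=[0, 0, 0, 0, 0, 0, 0, 0, 0, 0, 0, 0, 0, 0, 0, 0, 0, 0, 0, 0, 0, 0, 0, 0, 0, 0, 0, 0, 0, 0, 0, 0, 0, 0, 0, 0, 0, 0, 0, 0],
  fingers=0,
  grip_force=20,
)

```text
time: 14.63
tool_pos: [541.8, 158.4, 6.5]
orientation: [0.0, 0.024, 1.0, 0.0]
contact_force: [0.3, 0.6, -0.4]
grip_width: 0.16
grip_force: 20.0
```

Width is 0.16 × 87 ≈ 14 mm, so I'm on the tab. Now I push it home.

Emit:
carry_out(
  plan=[-0.004, 0, 0, 0, -0.008, 0, 0, 0, -0.012, 0, 0, 0, -0.016, 0, 0, 0, -0.02, 0, 0, 0, -0.023, 0, 0, 0, -0.025, 0, 0, 0, -0.027, 0, 0, 0, -0.027, 0, 0, 0],
)

```text
time: 15.38
tool_pos: [569.3, 157.0, 6.5]
orientation: [0.0, 0.025, 1.0, 0.0]
contact_force: [-0.1, 0.1, 0.3]
grip_width: 0.16
grip_force: 20.0
```

Emit:
carry_out(
  plan=[-0.001, 0, 0, 0, -0.002, 0, 0, 0, -0.003, 0, 0, 0, -0.004, 0, 0, 0, -0.004, 0, 0, 0],
)

```text
time: 15.8
tool_pos: [573.0, 156.8, 6.5]
orientation: [0.0, 0.024, 1.0, 0.0]
contact_force: [-0.5, -0.0, 0.6]
grip_width: 0.164
grip_force: 20.0
```

Emit:
carry_out(
  plan=[-0.001, 0, 0, 0, -0.002, 0, 0, 0, -0.003, 0, 0, 0, -0.003, 0, 0, 0],
)

```text
time: 16.13
tool_pos: [575.5, 156.7, 6.5]
orientation: [-0.0, 0.024, 1.0, -0.0]
contact_force: [-2.9, -0.6, 1.5]
grip_width: 0.16
grip_force: 20.0
```

Emit:
carry_out(
  plan=[-0.001, 0, 0, 0, -0.002, 0, 0, 0, -0.002, 0, 0, 0],
)

```text
time: 16.38
tool_pos: [575.5, 156.6, 6.5]
orientation: [-0.002, 0.024, 1.0, -0.001]
contact_force: [-6.9, -0.8, 5.3]
grip_width: 0.16
grip_force: 20.0
```

It stopped at the back wall with the force rising. I release, lift clear and look.

Emit:
carry_out(
  plan=[0.002, 0, 0, 0, 0.002, 0, 0, 0, 0.002, 0, 0, 0, 0.002, 0, 0, 0, 0.002, 0, 0, 0, 0.002, 0, -0.02, 0, 0.002, 0, -0.05, 0, 0.002, 0, -0.09, 0, 0.02, 0, -0.13, 0, 0.06, 0, -0.16, 0, 0.09, 0, -0.2, 0, 0.09, 0, -0.2, 0, 0.09, 0, -0.2, 0],
  fingers=60,
)

```text
time: 17.47
tool_pos: [486.9, 162.9, 210.1]
orientation: [0.003, 0.023, 1.0, -0.0]
contact_force: [0.1, 0.9, 0.3]
grip_width: 0.601
grip_force: 0.0
```

```bash
python3 - <<'E'
from h import *
shift([575,156,200],-0.051+np.pi)
f=env.grab_frame('top');cv2.imwrite('pics/t5.png',f[:,:,::-1])
w=env.grab_frame('scene')
cv2.imwrite('pics/c5.png',np.hstack([cv2.resize(f[155:230,170:245,::-1],(400,400),interpolation=cv2.INTER_CUBIC),cv2.resize(w[140:240,220:320,::-1],(400,400),interpolation=cv2.INTER_CUBIC)]))
E
```

```text
pos [486.9 162.9 210.1] yaw 3.0961 q [ 0.58  0.55 -1.34  1.88  0.59  1.18  0.56] t 17.4667 F [0.1 0.9 0.3] w 0.601
SHIFT m [-0.0883 -0.0029  0.0107] turn 0.0055
```

View pics/c5.png

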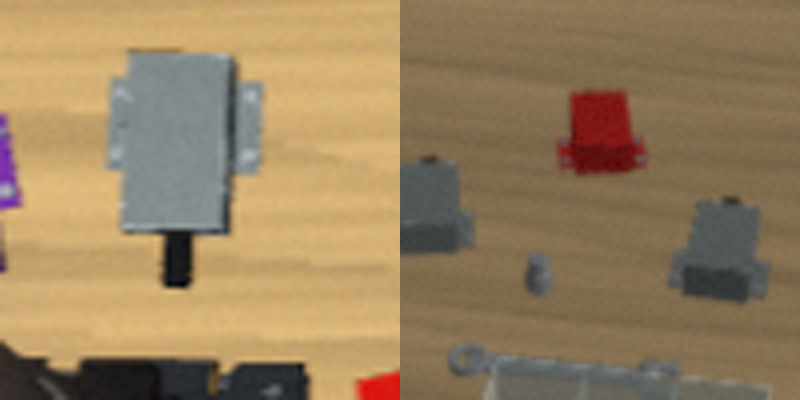

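```bash
python3 - <<'E'
from h import *
P=lambda p,z:onplane('top',np.array(p)/5.333+[170,155],z)
d=P((176.5,232.5),33.5)-P((176.5,287),20);print('tip out',np.linalg.norm(d[:2]),d)
print(env.finish_job())
E
```

```text
tip out 27.15785953408281 [27.07547035 -2.11382111 13.5       ]
the job is handed in; nothing more can be done
None
```

The wrong case's tray was pulled right out, turned end for end while level, and pushed in until it met the back wall; its tab measures about 27 mm out of the mouth (28.5 mm expected), and the job is handed in at about 18 s, with no verdict returned.

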